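# Nest two steel sample pots and hold the stack in the taping jig

### The job

Nest the loose steel sample pot all the way down into the equal-sized pot that stands on the white taping jig. Then, with one steady diagonal push, press the upright stack down on the jig's bed and into its corner, firmly against both the long fence and the short stop block, and finish while still holding it pressed there so that it can be taped. Do not crush the pots, and leave the smaller pot, the jar, the tape and the other things on the bench where they are.

Things in the scene. Friction and masses are not known exactly. Their poses are not given: they have to be found in the camera images.
- jig: taping jig, fixed: a white bed with two aluminium walls at a right angle. Origin: the inner corner where the wall faces meet, on the bench (bed top 10 mm higher). x runs from the corner along the short stop, y along the long fence, z up; the open bed reaches 142 mm along x and y. A pot touching both walls has its axis at x = y = 33 mm. The corner points towards the robot and its right
- jig_bed: the white bed plate of the jig, 165 x 165 x 10 mm, rigid, frame the same as jig. A pot pressed on it needs a sideways push of up to about 0.9 times the downward push to slide
- jig_fence: long fence of the jig: rigid wall 165 mm long, 15 mm thick, top 58 mm above the bench (48 above the bed). Frame as jig; its inner face is the plane x = 0, facing +x
- jig_stop: short stop block of the jig: rigid wall 85 mm long, 15 mm thick, top 58 mm above the bench. Frame as jig; its inner face is the plane y = 0, facing +y
- pot_low: open steel pot, upright and loose on the jig's bed, its collar 20 to 60 mm from the walls. 54 mm high, 90-145 g: tapered body (43 mm diameter at the foot, 55 mm at 32 mm up), flat shoulder, then a straight collar of 66 mm outer diameter from 32 to 54 mm up, wall 2.5 mm, mouth 61 mm. Origin: centre of its underside, z up
- pot_loose: the second, identical pot (collar 66 mm wide, 32 to 54 mm up), upright on the bench to the robot's right. Origin: centre of its underside, z up. Fully nested, its shoulder rests on the rim of the lower pot: its origin is then 22 mm above the lower pot's, its collar wholly above the lower rim, with about 2 mm of sideways play
- pot_small: bystander: a steel pot of the same form but smaller (40 mm high, collar 49 mm diameter), upright on the bench. Origin: centre of its underside
- jar: bystander: squat amber jar with white cap, 54 mm diameter, 75 mm high. Origin: centre of its underside
- tape_roll: bystander: roll of paper tape lying flat, 90 mm diameter, 19 mm high. Origin: centre of its underside
- reagent: bystander: amber reagent bottle, 60 mm diameter, 120 mm high. Origin: centre of its underside
- slide_box: bystander: closed white slide box 100 x 170 x 35 mm. Origin: centre of its underside
- brush: bystander: small cleaning brush lying on the bench, 160 mm long

How it is judged (in metres and radians):
On the way:
1. the loose pot is nested fully in the pot on the jig, both upright (horizontal distance between pot_loose and pot_low below 0.006 m and z of pot_loose in the frame of pot_low between 0.018 and 0.026 m and angle between pot_low's own z axis and vertical below 0.15 rad and contact force between pot_low and jig_bed above 0.5 N), for 0.2 s.
At the end, for the whole second after the job is handed in: Robot still, fingers on the upper pot: pots nested (axes within 6 mm, offset 18-26 mm), upright within 6 degrees, the lower pot within 5 mm of fence and stop, pressing the bed with over 4 N and fence and stop with over 1 N each, through the last second (horizontal distance between pot_loose and pot_low below 0.006 m and z of pot_loose in the frame of pot_low between 0.018 and 0.026 m and angle between pot_low's own z axis and vertical below 0.1 rad and angle between pot_loose's own z axis and vertical below 0.12 rad and x of pot_low in the frame of jig below 0.038 m and y of pot_low in the frame of jig below 0.038 m and z of pot_low in the frame of jig below 0.014 m and contact force between pot_low and jig_bed above 4 N and contact force between pot_low and jig_fence above 1 N and contact force between pot_low and jig_stop above 1 N and contact force between pot_loose and the fingers above 1 N and linear speed of pot_low below 0.02 m/s); the arm keeps its last pose, push and grip.
It fails at once if the pots are crushed (more than 70 N between the lower pot and the jig or the upper pot) (contact force between pot_low and jig_bed above 70 N or contact force between pot_low and jig_fence above 70 N or contact force between pot_low and jig_stop above 70 N or contact force between pot_low and pot_loose above 70 N).
It fails at once if a bystander is shifted by more than 30 mm (distance of any of pot_small, jar, tape_roll, reagent, slide_box, brush from where it was at the start of the episode above 0.03 m).
It also fails if it takes over 53 s, if anything falls off the work surface, if the arm or the gripper's body presses on something with over 40 N, if the wrist force passes 120 N, or if a joint passes its speed limit or range.

### The arm

A 6-joint arm with a two-finger parallel gripper is mounted at the origin on the work surface. World frame = base frame: x ahead of the robot, y to its left, z up, the work surface at z = 0. Lengths are in mm, angles in rad, forces in N, time in s.
With the tool pointing down it reaches from about 425 to 1125 mm from the base axis. Payload 14.9 kg.
Tool frame: the origin (TCP) lies midway between the tips of the shut fingers; the grasp point (between the pads) lies 19 mm behind it (ctrl.pinch_z is the z of the grasp point in the tool frame, in mm); z points along the fingers, y is the line along which they close (so a half turn about z gives the same grasp; the last joint's range is limited). The gripper opens to 91 mm and grips with 3 to 60 N. Pads are 32 mm wide; open, the fingers measure 118 mm over their backs; the gripper's body (76 mm by 178 mm) begins 60 mm behind the grasp point.
Start: joints at [1.164, 0.379, 1.734, -0, 1.028, -0.033], TCP at [255.617, 651.673, 213.932] pointing down, gripper open.
Joint ranges: [-2.77, 2.77], [-0.74, 2.19], [0, 2.66], [-1.06, 4.2], [0.31, 2.87], [-3.08, 3.08]. Speed limits (rad/s): [1.89, 1.89, 2.39, 3.14, 3.14, 3.14].

### API

Orientations are given as a rotation vector (axis times angle).
In Python, from cell import ctrl, viewer gives the robot as it stands. The module is installed in compiled form; this text tells all that it offers.
- The arm moves only by the shell command python3 -m pendant 'ROWS' [OPENING]. ROWS is a JSON object of lists of equal length, an entry for each row: "dp": the shift along the tool's x, y, z in m, a list of three; "turn": the turn about the tool's z in degrees. In form: {"dp": [[tx, ty, tz], ...], "turn": [turn, ...]}. A call has 1 to 20 rows; each row is the pose to reach, as a shift and turn from the pose commanded when the call began, along the tool's axes at that moment; what a row does not reach only later rows make up. A row lasts 1/10 s, in which the tool goes at most 50 mm and 8.59 degrees, less where a joint would pass 70% of its speed; a pose out of reach is approached as far as the arm can. A call with a gripper value outside its range is refused whole. OPENING is the finger opening in m, from 0 to 0.0912, set as the call begins (- or left out, the last holds). The fingers move at their own pace and stop on an object; the grip force is fixed at half the most. Time passes only in rows, so rows that repeat a pose let the fingers close. It gives the time, the measured TCP pose, the force, the opening and the grip force at its end, in the units of the state.
- ctrl.get_obs(): the state, without advancing time (a new reading comes with each control period).
- viewer.snapshot(name): name is "side" or "top" or "wrist"; returns the picture (420x560x3 uint8, red, green, blue); there is no depth.
- viewer.camera_params(name): a dict with "fx", "fy", "cx", "cy" (pixels), "R" (3x3) and "t" (3): a world point X has camera coordinates R X + t. Camera axes: x right, y down, z forward; pixel columns grow to the right and rows downward; lengths in mm; the calibration is good to about 2 mm. A picture is of the moment at which its call begins: read the wrist's pose just before it. camera_params takes no time and is no camera call; for the wrist camera it gives the pose at the moment of the call.
- ctrl.hand_in(): hands the job in; it is judged then, once.
The state is a dict: "time": time; "joint_pos": joint angles; "joint_velocities": joint speeds; "joint_efforts": joint torques, N m; "position": TCP position; "ee_rot": TCP orientation; "wrist_force": force on the tool from outside, world axes, zero at the start; "ft_torque": the same for the moment, N m; "gripper_width": finger opening in mm; "finger_force": force on a finger pad.
Only numpy, scipy, OpenCV 4.12 (cv2) and the standard library are available. Lean on these libraries where they do the work, as an engineer would, in place of code of your own. Each camera call takes 0.05 s, during which the arm holds its last target. There are 200 camera calls.

## Working session

There is one attempt and no reset: what is moved stays moved. The work goes in short steps, Python scripts to look and compute and a shell command to move; the robot and the scene stay as the last step left them, time stands still between calls to the robot, and variables do not carry over. Pictures are saved under pics/ and viewed, at most 10 in all, crops included, and the job is handed in when it is done.

```bash
mkdir -p pics
python3 - <<'E'
from cell import ctrl, viewer
import cv2,numpy as np
o=ctrl.get_obs(); print({k:np.round(v,3).tolist() for k,v in o.items()}, ctrl.pinch_z)
for n in("side","top"):
    im=viewer.snapshot(n); cv2.imwrite(f"pics/{n}0.png",im[:,:,::-1]); p=viewer.camera_params(n); print(n,{k:np.round(v,4).tolist() for k,v in p.items()})
E
```

```text
{'time': 0.0, 'joint_pos': [1.164, 0.379, 1.735, -0.0, 1.029, -0.033], 'joint_velocities': [-0.002, 0.001, -0.001, -0.001, -0.0, 0.001], 'joint_efforts': [-0.001, -76.369, -43.44, 0.065, 0.042, -0.0], 'position': [255.45, 651.264, 213.282], 'ee_rot': [-0.584, -3.087, 0.002], 'wrist_force': [0.844, 0.199, -0.128], 'ft_torque': [-0.007, -0.038, -0.058], 'finger_force': 0.0, 'gripper_width': 91.35} -18.8
side {'fx': 472.9617, 'fy': 472.9617, 'cx': 276.7184, 'cy': 206.3197, 'R': [[0.9238, -0.3828, 0.0115], [-0.254, -0.6349, -0.7297], [0.2866, 0.6711, -0.6837]], 't': [-571.4289, 219.3196, 1009.5795]}
top {'fx': 521.9242, 'fy': 521.9242, 'cx': 268.8169, 'cy': 212.0247, 'R': [[0.0167, -0.9998, -0.0084], [-0.9883, -0.0153, -0.152], [0.1519, 0.0108, -0.9883]], 't': [31.4981, 623.1077, 1548.1953]}
```

View pics/top0.png

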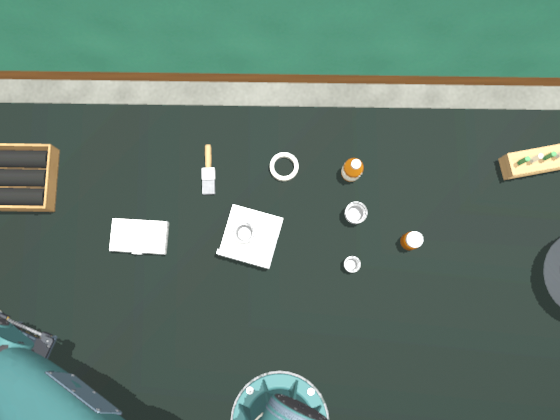

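View pics/side0.png

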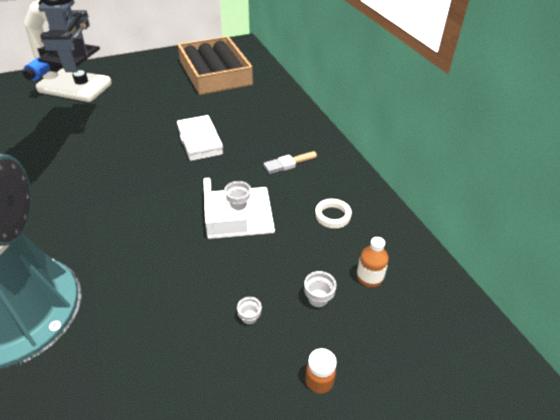

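Run:
```python
import cv2,numpy as np
a=cv2.imread("pics/top0.png")[190:285,205:375]; b=cv2.imread("pics/side0.png")[165:325,190:350]
a=cv2.resize(a,None,fx=4.7,fy=4.7,interpolation=cv2.INTER_CUBIC); cv2.imwrite("pics/topc.png",a)
b=cv2.resize(b,None,fx=3.7,fy=3.7,interpolation=cv2.INTER_CUBIC); cv2.imwrite("pics/sidec.png",b)
```

```text
(no output)
```

View pics/topc.png

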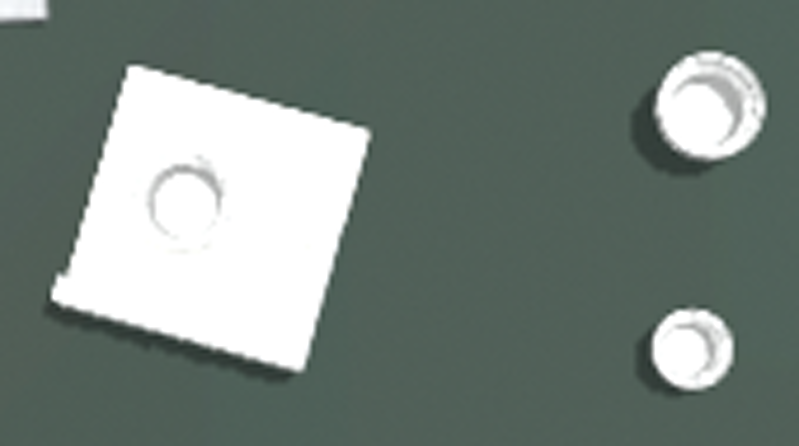

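View pics/sidec.png

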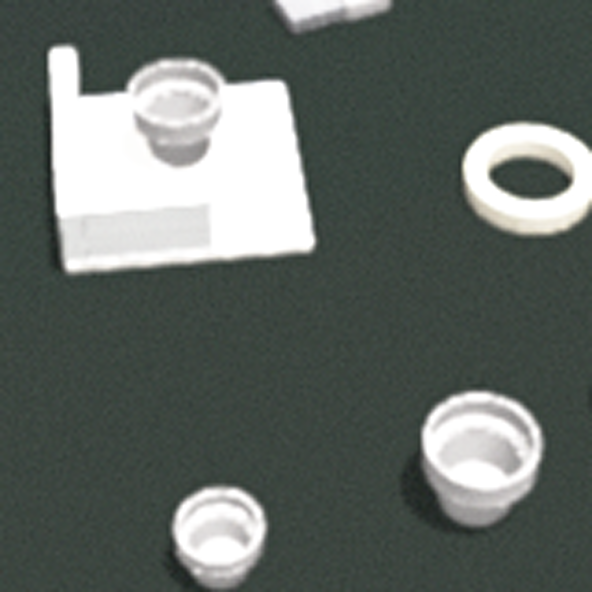

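```bash
cat > h.py <<'E'
import numpy as np, cv2
from cell import ctrl, viewer
def ray(p,uv):
    R=np.array(p["R"]);t=np.array(p["t"])
    d=R.T@np.array([(uv[0]-p["cx"])/p["fx"],(uv[1]-p["cy"])/p["fy"],1]); return -R.T@t,d/np.linalg.norm(d)
def onz(p,uv,z):
    c,d=ray(p,uv); return c+d*(z-c[2])/d[2]
def tri(L):
    A=np.zeros((3,3));b=np.zeros(3);
    for p,uv in L:
        c,d=ray(p,uv);M=np.eye(3)-np.outer(d,d);A+=M;b+=M@c
    x=np.linalg.solve(A,b); return x,[np.linalg.norm(np.cross(x-ray(*l)[0],ray(*l)[1])) for l in L]
E
python3 - <<'E'
from h import *
np.set_printoptions(precision=1,suppress=True)
T=viewer.camera_params("top");S=viewer.camera_params("side")
t=lambda u,v:(205+(u+.5)/4.7-.5,190+(v+.5)/4.7-.5); s=lambda u,v:(190+(u+.5)/3.7-.5,165+(v+.5)/3.7-.5)
print("loose",tri([(T,t(711,105)),(S,s(481,437))]))
print("small",tri([(T,t(693,348)),(S,s(220,531))]))
print("low side",onz(S,s(175,93),64),"low top rim?",onz(T,t(187,203),64),onz(T,t(187,203),12))
print("bed FL,FR",onz(T,t(130,65),10),onz(T,t(370,130),10),"wall BR,BL",onz(T,t(303,372),58),onz(T,t(50,300),58))
print("side: BRfar",onz(S,s(315,246),10),onz(S,s(286,84),10))
E
```

```text
loose (array([ 624.8, -222.8,   55.5]), [np.float64(0.8641488798303013), np.float64(0.8641488798302305)])
small (array([ 469.1, -213.2,   34.8]), [np.float64(0.9796110255558644), np.float64(0.9796110255559021)])
low side [556.2 115.7  64. ] low top rim? [555.7 113.8  64. ] [561.5 116.8  12. ]
bed FL,FR [653.8 157.2  10. ] [612.5  -3.7  10. ] wall BR,BL [449.5  37.8  58. ] [492.6 200.2  58. ]
side: BRfar [610.3  -7.1  10. ] [653.4 154.3  10. ]
```

```bash
cat >> h.py <<'E'
from scipy.spatial.transform import Rotation as Ro
np.set_printoptions(precision=2,suppress=True)
def tool():
    o=ctrl.get_obs(); R=Ro.from_rotvec(o["ee_rot"]).as_matrix(); return o,np.array(o["position"]),R
def go(target,line=None):
    o,p,R=tool(); print("t",o["time"],"p",p,"dp_m",R.T@(np.array(target)-p)/1000,"tooly deg",np.degrees(np.arctan2(R[1,1],R[0,1])),"F",np.array(o["wrist_force"]))
E
python3 - <<'E'
from h import *
T=viewer.camera_params("top");S=viewer.camera_params("side")
print("reagent cap",tri([(T,(356,163)),(S,(377.5,243))]),"jar cap",tri([(T,(415,239)),(S,(322,361))]))
o,p,R=tool();print(R)
W=viewer.camera_params("wrist");c=-np.array(W["R"]).T@np.array(W["t"]);print("cam in tool",R.T@(c-p),R.T@np.array(W["R"]).T, W["fx"])
go([530,90,300])
E
```

```text
reagent cap (array([ 761.64, -214.58,  115.77]), [np.float64(1.5255378122865453), np.float64(1.525537812286935)]) jar cap (array([ 543.07, -394.74,   74.56]), [np.float64(0.8933969773365017), np.float64(0.893396977336366)])
[[-0.93  0.37 -0.  ]
 [ 0.37  0.93 -0.  ]
 [ 0.   -0.   -1.  ]]
cam in tool [  67.2     0.04 -170.5 ] [[-0.   -0.97 -0.24]
 [ 1.   -0.   -0.  ]
 [-0.   -0.24  0.97]] 348.0890450230101
t 0.1 p [255.49 651.34 213.38] dp_m [-0.46 -0.42 -0.09] tooly deg 68.58233505502427 F [ 0.69 -0.42 -0.85]
```

```bash
python3 -m pendant '{"dp":[[-0.475,-0.39,-0.016],[-0.475,-0.39,-0.016],[-0.475,-0.39,-0.016],[-0.475,-0.39,-0.016],[-0.475,-0.39,-0.016],[-0.475,-0.39,-0.016],[-0.475,-0.39,-0.016],[-0.475,-0.39,-0.016],[-0.475,-0.39,-0.016],[-0.475,-0.39,-0.016],[-0.475,-0.39,-0.016],[-0.475,-0.39,-0.016],[-0.475,-0.39,-0.016],[-0.475,-0.39,-0.016],[-0.475,-0.39,-0.016],[-0.475,-0.39,-0.016],[-0.475,-0.39,-0.016],[-0.475,-0.39,-0.016],[-0.475,-0.39,-0.016],[-0.475,-0.39,-0.016]],"turn":[0,0,0,0,0,0,0,0,0,0,0,0,0,0,0,0,0,0,0,0]}'
python3 - <<'E'
from h import *
import json
go([625,-223,200])
W=viewer.camera_params("wrist");im=viewer.snapshot("wrist");cv2.imwrite("pics/w1.png",im[:,:,::-1])
json.dump({k:np.array(v).tolist() for k,v in W.items()},open("w1.json","w"))
E
```

```text
time: 2.1
position: [555.3, 115.4, 230.0]
ee_rot: [0.583, 3.087, 0.0]
wrist_force: [-0.2, -0.3, 0.1]
gripper_width: 90.9
finger_force: 0.0
t 2.1 p [555.31 115.43 229.96] dp_m [-0.19 -0.29  0.03] tooly deg 68.60704841986173 F [-0.17 -0.3   0.09]
```

View pics/w1.png

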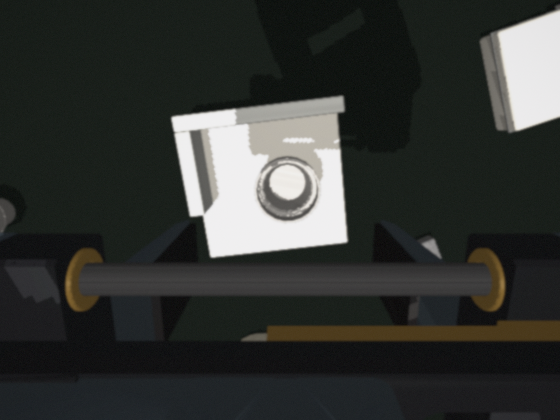

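```bash
cat > m1.py <<'E'
from h import *
import json,sys
W=json.load(open("w1.json"));g=cv2.imread("pics/w1.png",0)
# jig outer edges: brightness steps, fence scanned downward, stop scanned rightward
f=[]
for u in range(185,335,3):
    c=g[85:125,u].astype(float); d=np.diff(c); k=np.argmax(d); f.append((u,85+k+.5))
s=[]
for v in range(137,205,2):
    c=g[v,165:205].astype(float); k=np.argmax(np.diff(c)); s.append((165+k+.5,v))
P=lambda L:np.array([onz(W,q,58)[:2] for q in L])
def line(L):
    vx,vy,x,y=cv2.fitLine(P(L).astype(np.float32),cv2.DIST_HUBER,0,.01,.01).ravel();return np.array([vx,vy]),np.array([x,y])
fd,fp=line(f); sd,sp=line(s)
fd*=np.sign(fd[1]); sd*=np.sign(sd[0])
print("fence ang",np.degrees(np.arctan2(fd[1],fd[0])),"stop ang",np.degrees(np.arctan2(sd[1],sd[0])))
k=np.linalg.solve(np.c_[fd,-sd],sp-fp); oc=fp+k[0]*fd
y=fd; x=np.array([y[1],-y[0]]); O=oc+15*(x+y); print("outer corner",oc,"origin",O,"pot target",O+33*(x+y))
# pot rim: dark ring
m=((g<150).astype(np.uint8)); r=np.zeros_like(m); r[148:228,248:330]=m[148:228,248:330]
pts=[]
for a in np.linspace(0,2*np.pi,90,endpoint=False):
    rr=np.arange(20,42,.5); v=[float(cv2.getRectSubPix(g,(1,1),(float(288+q*np.cos(a)),float(188+q*np.sin(a))))[0,0]) for q in rr]
    d=np.diff(v); i=np.argmax(d)
    if d[i]>12: pts.append((288+rr[i]*np.cos(a),188+rr[i]*np.sin(a)))
pts=np.array(pts,np.float32); e=cv2.fitEllipseAMS(pts); print(len(pts),e)
q=onz(W,e[0],64); print("pot low rim",q, "jig xy",[x@(q[:2]-O),y@(q[:2]-O)])
S=viewer.camera_params("side"); print("tri",tri([(W,e[0]),(S,(237.3-.4,190.1-.4))]))
E
python3 m1.py
```

```text
fence ang 75.16064 stop ang -14.978037
outer corner [449.99  40.02] origin [468.33  50.68] pot target [508.68  74.13]
90 ((285.9098815917969, 191.2869415283203), (55.02498245239258, 60.4377326965332), 153.01803588867188)
pot low rim [557.15 116.02  64.  ] jig xy [np.float64(69.12164947266591), np.float64(85.90715620794408)]
tri (array([556.69, 116.08,  63.96]), [np.float64(0.4603717962073904), np.float64(0.4603717962074971)])
```

```bash
python3 -m pendant '{"dp":[[-0.19,-0.29,0.03],[-0.19,-0.29,0.03],[-0.19,-0.29,0.03],[-0.19,-0.29,0.03],[-0.19,-0.29,0.03],[-0.19,-0.29,0.03],[-0.19,-0.29,0.03],[-0.19,-0.29,0.03],[-0.19,-0.29,0.03],[-0.19,-0.29,0.03],[-0.19,-0.29,0.03],[-0.19,-0.29,0.03],[-0.19,-0.29,0.03]],"turn":[0,0,0,0,0,0,0,0,0,0,0,0,0]}'
python3 - <<'E'
from h import *
import json
go([625,-223,31])
W=viewer.camera_params("wrist");im=viewer.snapshot("wrist");cv2.imwrite("pics/w2.png",im[:,:,::-1])
json.dump({k:np.array(v).tolist() for k,v in W.items()},open("w2.json","w"))
E
```

```text
time: 3.45
position: [626.5, -223.5, 200.1]
ee_rot: [0.582, 3.087, -0.0]
wrist_force: [0.3, -0.3, 1.1]
gripper_width: 90.8
finger_force: 0.0
t 3.45 p [ 626.46 -223.47  200.14] dp_m [ 0.   -0.    0.17] tooly deg 68.63582133037232 F [ 0.34 -0.26  1.12]
```

View pics/w2.png

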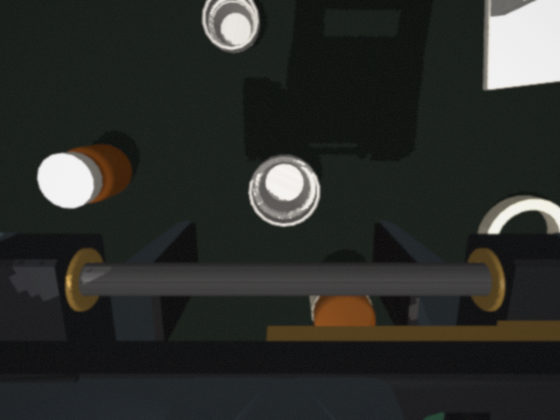

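```bash
cat > m2.py <<'E'
from h import *
import json
def rim(name,c,z,lo,hi,sgn):
    W=json.load(open(name+".json"));g=cv2.GaussianBlur(cv2.imread(f"pics/{name}.png",0),(3,3),0)
    for it in range(2):
        pts=[]
        for a in np.linspace(0,2*np.pi,120,endpoint=False):
            rr=np.arange(lo,hi,.5); v=[float(cv2.getRectSubPix(g,(1,1),(float(c[0]+q*np.cos(a)),float(c[1]+q*np.sin(a))))[0,0]) for q in rr]
            d=sgn*(np.array(v[2:])-v[:-2]); i=np.argmax(d)
            if d[i]>12: pts.append((c[0]+rr[i+1]*np.cos(a),c[1]+rr[i+1]*np.sin(a)))
        e=cv2.fitEllipse(np.array(pts,np.float32)); c=e[0]
    q=onz(W,c,z); n=np.linalg.norm(q+np.array(W["R"]).T@np.array(W["t"])); print(name,len(pts),np.round(e[0],1),np.round(e[1],1),"exp",66*W["fx"]/n,q); return W,c
rim("w1",(288,188),64,27,37,1)
W,c=rim("w2",(284.5,190),54,30,42,-1)
T=viewer.camera_params("top");S=viewer.camera_params("side")
print(tri([(W,c),(T,(355.9,211.9)),(S,(319.6,282.7))]))
E
python3 m2.py
```

```text
w1 106 [287.6 187.7] [63.4 65.4] exp 67.03378208902514 [554.39 118.84  64.  ]
w2 120 [284.1 191. ] [70.3 71. ] exp 71.09324105959894 [ 623.65 -222.99   54.  ]
(array([ 624.3 , -222.88,   55.78]), [np.float64(0.9691040815128211), np.float64(1.4519800552291844), np.float64(0.5037267207292145)])
```

```bash
python3 -m pendant '{"dp":[[0.002,0,0.04],[0.002,0,0.08],[0.002,0,0.11],[0.002,0,0.13],[0.002,0,0.145],[0.002,0,0.157],[0.002,0,0.165],[0.002,0,0.169],[0.002,0,0.169],[0.002,0,0.169],[0.002,0,0.169]],"turn":[0,0,0,0,0,0,0,0,0,0,0]}'; python3 -m pendant '{"dp":[[0,0,0],[0,0,0],[0,0,0],[0,0,0],[0,0,0],[0,0,0],[0,0,0],[0,0,0]],"turn":[0,0,0,0,0,0,0,0]}' 0.05
python3 -c "
from h import *
go([555,117,150])"
```

```text
time: 4.6
position: [624.9, -223.7, 31.7]
ee_rot: [0.584, 3.086, -0.0]
wrist_force: [0.2, -0.2, 0.7]
gripper_width: 91.4
finger_force: 0.0
time: 5.4
position: [624.6, -223.5, 31.1]
ee_rot: [0.584, 3.087, -0.0]
wrist_force: [-1.6, 0.7, 4.8]
gripper_width: 65.9
finger_force: 30.0
t 5.4 p [ 624.6  -223.49   31.05] dp_m [ 0.19  0.29 -0.12] tooly deg 68.58361699618838 F [-1.6   0.74  4.77]
```

```bash
python3 -m pendant '{"dp":[[0,0,-0.02],[0,0,-0.06],[0,0,-0.1],[0.02,0.03,-0.13],[0.045,0.07,-0.13],[0.07,0.11,-0.13],[0.1,0.15,-0.13],[0.12,0.19,-0.13],[0.145,0.225,-0.13],[0.165,0.255,-0.13],[0.18,0.275,-0.13],[0.189,0.291,-0.13],[0.189,0.291,-0.13],[0.189,0.291,-0.13],[0.189,0.291,-0.13],[0.189,0.291,-0.13]],"turn":[0,0,0,0,5,10,15,20,25,30,34,38.5,38.5,38.5,38.5,38.5]}'
python3 - <<'E'
from h import *
import json
go([555,117,70])
W=viewer.camera_params("wrist");im=viewer.snapshot("wrist");cv2.imwrite("pics/w3.png",im[:,:,::-1])
json.dump({k:np.array(v).tolist() for k,v in W.items()},open("w3.json","w"))
s=viewer.snapshot("side")[130:250,170:320]
t=viewer.snapshot("top")[190:285,205:335]
cv2.imwrite("pics/m3.png",np.vstack([im[:,:,::-1][:300:1],cv2.resize(np.hstack([cv2.resize(s,(280,224)),cv2.resize(t,(280,224))]),(560,224))[:,:,::-1]]))
E
```

```text
time: 7.0
position: [555.0, 115.6, 160.9]
ee_rot: [-1.569, -2.722, 0.0]
wrist_force: [-0.4, 0.5, -1.5]
gripper_width: 66.1
finger_force: 30.0
t 7.0 p [555.   115.64 160.86] dp_m [0.   0.   0.09] tooly deg 30.079156282689922 F [-0.39  0.55 -1.54]
```

View pics/m3.png

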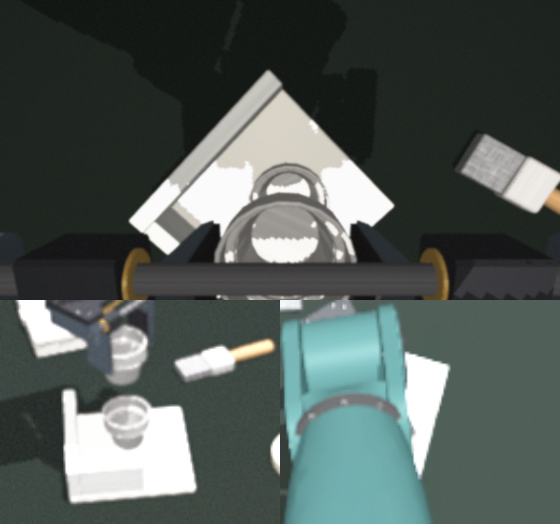

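```bash
python3 -m pendant '{"dp":[[0,0.0015,0.02],[0,0.0015,0.04],[0,0.0015,0.055],[0,0.0015,0.065],[0,0.0015,0.073],[0,0.0015,0.08],[0,0.0015,0.085],[0,0.0015,0.088],[0,0.0015,0.088],[0,0.0015,0.088]],"turn":[0,0,0,0,0,0,0,0,0,0]}'; python3 -m pendant '{"dp":[[0,0,0.002],[0,0,0.004],[0,0,0.006],[0,0,0.008],[0,0,0.009],[0,0,0.009],[0,0,0.009]],"turn":[0,0,0,0,0,0,0]}'
```

```text
time: 8.15
position: [556.3, 117.3, 73.2]
ee_rot: [1.569, 2.722, 0.0]
wrist_force: [0.5, 0.7, -1.7]
gripper_width: 66.1
finger_force: 30.0
time: 8.85
position: [556.3, 117.2, 64.0]
ee_rot: [1.569, 2.722, 0.0]
wrist_force: [0.2, 0.1, 1.1]
gripper_width: 66.3
finger_force: 30.9
```

```bash
python3 -m pendant '{"dp":[[0,0,0.0005],[0,0,0.001],[0,0,0.001],[0,0,0.001]],"turn":[0,0,0,0]}';python3 -m pendant '{"dp":[[0,0,0.0005],[0,0,0.001],[0,0,0.001],[0,0,0.001]],"turn":[0,0,0,0]}'
```

```text
time: 9.25
position: [556.7, 117.3, 63.5]
ee_rot: [1.568, 2.721, 0.001]
wrist_force: [0.1, 0.6, 6.8]
gripper_width: 65.9
finger_force: 33.2
time: 9.65
position: [556.6, 117.2, 63.0]
ee_rot: [1.568, 2.722, 0.0]
wrist_force: [-5.7, -1.9, 20.0]
gripper_width: 66.3
finger_force: 35.3
```

```bash
python3 -m pendant '{"dp":[[0,0,-0.0005],[0,0,-0.0005],[0,0,-0.0005]],"turn":[0,0,0]}'
python3 - <<'E'
from h import *
go([508.7,74,63])
im=viewer.snapshot("side")[150:250,190:300]; cv2.imwrite("pics/s4.png",cv2.resize(im,None,fx=5,fy=5,interpolation=cv2.INTER_CUBIC)[:,:,::-1])
E
```

```text
time: 9.95
position: [556.6, 117.3, 63.2]
ee_rot: [1.568, 2.721, 0.001]
wrist_force: [-2.7, -0.2, 12.8]
gripper_width: 66.2
finger_force: 34.5
t 9.95 p [556.61 117.27  63.19] dp_m [-0.01 -0.06  0.  ] tooly deg 30.085865151696456 F [-2.65 -0.24 12.83]
```

View pics/s4.png

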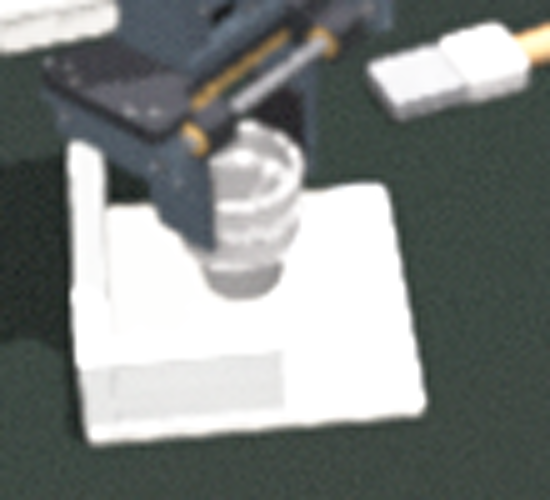

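```bash
python3 -m pendant '{"dp":[[-0.0004,-0.002,0],[-0.0009,-0.004,0],[-0.0013,-0.006,0],[-0.0017,-0.008,0],[-0.0021,-0.01,0],[-0.0026,-0.012,0]],"turn":[0,0,0,0,0,0]}'; python3 -c "
from h import *
go([508.7,74,63])"
```

```text
time: 10.6
position: [548.7, 109.3, 63.4]
ee_rot: [1.568, 2.719, 0.004]
wrist_force: [3.1, 3.2, 6.7]
gripper_width: 66.1
finger_force: 33.5
t 10.6 p [548.67 109.32  63.43] dp_m [-0.01 -0.05  0.  ] tooly deg 30.072104291898103 F [3.1  3.22 6.74]
```

```bash
python3 -m pendant '{"dp":[[-0.0004,-0.002,0.0003],[-0.0009,-0.004,0.0003],[-0.0013,-0.006,0.0003],[-0.0017,-0.008,0.0003],[-0.0021,-0.01,0.0003],[-0.0026,-0.012,0.0003],[-0.003,-0.014,0.0003],[-0.0034,-0.016,0.0003],[-0.0039,-0.018,0.0003],[-0.0043,-0.02,0.0003],[-0.0047,-0.022,0.0003],[-0.0051,-0.024,0.0003],[-0.0056,-0.026,0.0003],[-0.006,-0.028,0.0003],[-0.0064,-0.03,0.0003],[-0.0069,-0.032,0.0003],[-0.0073,-0.034,0.0003],[-0.0077,-0.036,0.0003]],"turn":[0,0,0,0,0,0,0,0,0,0,0,0,0,0,0,0,0,0]}'; python3 -c "
from h import *
go([508.7,74,63])"
```

```text
time: 12.4
position: [521.9, 84.6, 63.3]
ee_rot: [1.567, 2.719, 0.005]
wrist_force: [4.6, 3.6, 9.3]
gripper_width: 66.0
finger_force: 33.9
t 12.4 p [521.85  84.64  63.34] dp_m [-0.   -0.02  0.  ] tooly deg 30.06870683819193 F [4.6  3.57 9.33]
```

```bash
python3 -m pendant '{"dp":[[-0.0003,-0.0015,0.0001],[-0.0006,-0.003,0.0001],[-0.0009,-0.0045,0.0001],[-0.0012,-0.006,0.0001],[-0.0014,-0.0075,0.0001],[-0.0017,-0.009,0.0001],[-0.002,-0.0105,0.0001],[-0.0022,-0.012,0.0001],[-0.0024,-0.013,0.0001],[-0.0026,-0.014,0.0001],[-0.0026,-0.014,0.0001]],"turn":[0,0,0,0,0,0,0,0,0,0,0]}'; python3 -m pendant '{"dp":[[0,-0.0005,0],[0,-0.001,0],[0,-0.0015,0],[0,-0.002,0],[0,-0.002,0]],"turn":[0,0,0,0,0]}'; python3 -c "
from h import *
go([508.7,74,63])"
```

```text
time: 13.5
position: [511.1, 75.3, 63.3]
ee_rot: [1.567, 2.719, 0.005]
wrist_force: [3.6, 2.6, 10.4]
gripper_width: 66.3
finger_force: 34.1
time: 14.0
position: [509.6, 74.3, 63.3]
ee_rot: [1.567, 2.718, 0.005]
wrist_force: [3.5, 2.3, 10.4]
gripper_width: 65.9
finger_force: 34.0
t 14.0 p [509.55  74.33  63.31] dp_m [ 0. -0.  0.] tooly deg 30.070292626725738 F [ 3.47  2.27 10.38]
```

```bash
for i in 1 2; do python3 -m pendant '{"dp":[[0,-0.0005,0],[0,-0.001,0],[0,-0.0015,0],[0,-0.0015,0]],"turn":[0,0,0,0]}' | grep -E "pos|wrist|rot"; python3 -c "
from h import *
o,p,R=tool();f=np.array(o['wrist_force'])[:2];y=np.array([.256,.967]);x=np.array([.967,-.256]);d=p[:2]-[468.3,50.7];print('Fjig',x@f,y@f,'pos',x@d,y@d)"; done
```

```text
position: [508.6, 73.7, 63.4]
ee_rot: [1.567, 2.718, 0.006]
wrist_force: [5.7, 4.2, 8.8]
Fjig 4.418394441961944 5.567366993641906 pos 33.10981928313728 32.61639148391341
position: [508.2, 73.3, 63.6]
ee_rot: [1.567, 2.717, 0.008]
wrist_force: [9.7, 9.2, 5.2]
Fjig 6.970111586251768 11.416685522078899 pos 32.754709236892765 32.05122911871745
```

```bash
for i in 1; do python3 -m pendant '{"dp":[[0.0003,-0.0004,0.0003],[0.0005,-0.0008,0.0006],[0.0007,-0.0012,0.0008],[0.0007,-0.0012,0.0008],[0.0007,-0.0012,0.0008]],"turn":[0,0,0,0,0]}' | grep -E "pos|wrist|rot"; python3 -c "
from h import *
o,p,R=tool();f=np.array(o['wrist_force'])[:2];y=np.array([.256,.967]);x=np.array([.967,-.256]);d=p[:2]-[468.3,50.7];print('Fjig',x@f,y@f,'pos',x@d,y@d,o['gripper_width'],R[:,2])"; done
```

```text
position: [508.0, 73.4, 63.5]
ee_rot: [1.566, 2.715, 0.01]
wrist_force: [10.9, 8.8, 11.5]
Fjig 8.257023050002337 11.306424570137382 pos 32.59857337854433 32.08426432416657 66.29545735676291 [ 0.01  0.   -1.  ]
```

```bash
for i in 1; do python3 -m pendant '{"dp":[[0.0003,-0.0005,0.0002],[0.0005,-0.001,0.0004],[0.0006,-0.0015,0.0005],[0.0006,-0.0015,0.0005],[0.0006,-0.0015,0.0005]],"turn":[0,0,0,0,0]}' | grep -E "pos|wrist|rot"
python3 - <<'E'
from h import *
o,p,R=tool();f=np.array(o['wrist_force'])[:2];y=np.array([.256,.967]);x=np.array([.967,-.256]);d=p[:2]-[468.3,50.7];print('Fjig',x@f,y@f,'pos',x@d,y@d,o['gripper_width'],R[:,2],o["time"])
im=viewer.snapshot("side")[150:250,190:300]; cv2.imwrite("pics/s5.png",cv2.resize(im,None,fx=5,fy=5,interpolation=cv2.INTER_CUBIC)[:,:,::-1])
E
done
```

```text
position: [507.6, 73.4, 63.5]
ee_rot: [1.564, 2.713, 0.012]
wrist_force: [15.7, 9.4, 12.8]
Fjig 12.778439681575753 13.13333621026822 pos 32.18568881278744 31.971363089975455 66.10762041617396 [ 0.01  0.   -1.  ] 15.8
```

View pics/s5.png

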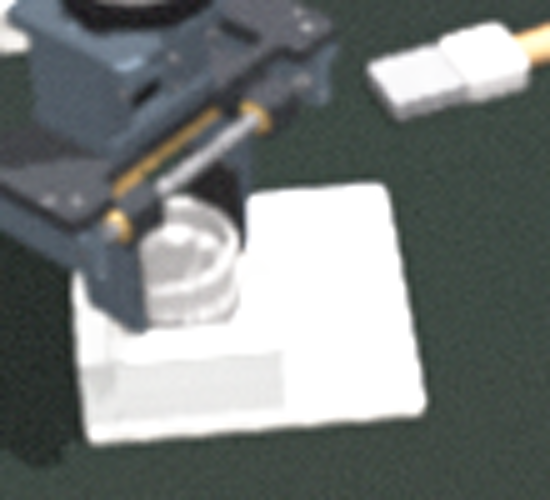

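```bash
python3 -m pendant '{"dp":[[0,0,0.0003],[0,-0.0002,0.0006],[0,-0.0004,0.0008],[0,-0.0004,0.0008],[0,-0.0004,0.0008],[0,-0.0004,0.0008],[0,-0.0004,0.0008],[0,-0.0004,0.0008]],"turn":[0,0,0,0,0,0,0,0]}' | grep -E "pos|wrist|rot|grip|fing"
python3 - <<'E'
from h import *
o,p,R=tool();f=np.array(o['wrist_force'])[:2];y=np.array([.256,.967]);x=np.array([.967,-.256]);d=p[:2]-[468.3,50.7];print('Fjig',x@f,y@f,'pos',x@d,y@d,R[:,2],np.abs(o["joint_velocities"]).max())
E
```

```text
position: [507.7, 73.3, 63.3]
ee_rot: [1.564, 2.713, 0.013]
wrist_force: [12.5, 10.8, 24.6]
gripper_width: 65.7
finger_force: 34.7
Fjig 9.293740052767557 13.637513779349405 pos 32.270281341741736 31.933506330195982 [ 0.01  0.   -1.  ] 0.0015885438226183356
```

```bash
python3 -m pendant '{"dp":[[0,0,-0.0004],[0.0004,-0.0006,-0.0006],[0.0008,-0.0012,-0.0006],[0.0011,-0.0018,-0.0006],[0.0011,-0.0022,-0.0006],[0.0011,-0.0022,-0.0006],[0.0011,-0.0022,-0.0006],[0.0011,-0.0022,-0.0006]],"turn":[0,0,0,0,0,0,0,0]}' | grep -E "pos|wrist|rot|grip|fing"
python3 - <<'E'
from h import *
o,p,R=tool();f=np.array(o['wrist_force'])[:2];y=np.array([.256,.967]);x=np.array([.967,-.256]);d=p[:2]-[468.3,50.7];print('Fjig',x@f,y@f,'pos',x@d,y@d,R[:,2],np.abs(o["joint_velocities"]).max())
E
```

```text
position: [506.0, 73.3, 63.6]
ee_rot: [1.564, 2.711, 0.015]
wrist_force: [21.7, 13.9, 8.8]
gripper_width: 65.9
finger_force: 31.8
Fjig 17.437840357469586 18.96534417685127 pos 30.725902631126115 31.490533314576226 [ 0.01  0.   -1.  ] 0.001845349823813813
```

```bash
python3 -m pendant '{"dp":[[0,0,0.0002],[0,-0.0002,0.0004],[0.0002,-0.0004,0.0005],[0.0002,-0.0004,0.0005],[0.0002,-0.0004,0.0005],[0.0002,-0.0004,0.0005],[0.0002,-0.0004,0.0005],[0.0002,-0.0004,0.0005]],"turn":[0,0,0,0,0,0,0,0]}' | grep -E "pos|wrist|rot|grip|fing"
python3 - <<'E'
from h import *
o,p,R=tool();f=np.array(o['wrist_force'])[:2];y=np.array([.256,.967]);x=np.array([.967,-.256]);d=p[:2]-[468.3,50.7];print('Fjig',x@f,y@f,'pos',x@d,y@d,R[:,2],np.abs(o["joint_velocities"]).max(),o["time"])
im=viewer.snapshot("side")[150:250,190:300]; cv2.imwrite("pics/s6.png",cv2.resize(im,None,fx=5,fy=5,interpolation=cv2.INTER_CUBIC)[:,:,::-1])
E
```

```text
position: [506.1, 73.3, 63.5]
ee_rot: [1.563, 2.711, 0.016]
wrist_force: [20.4, 13.0, 15.2]
gripper_width: 66.1
finger_force: 32.8
Fjig 16.385009337969354 17.747508860475044 pos 30.754843434414376 31.52762589801692 [ 0.02  0.   -1.  ] 0.001955447393953453 18.25
```

View pics/s6.png

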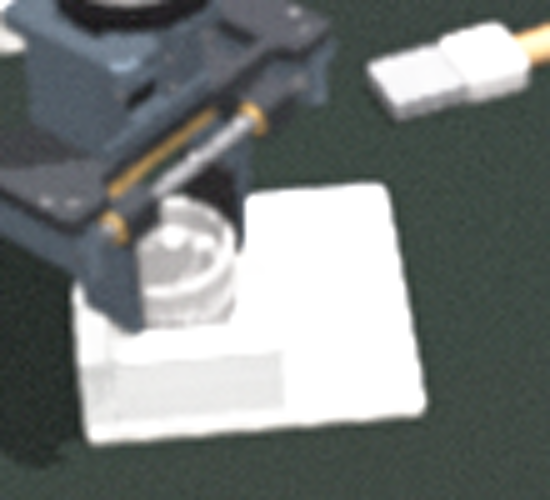

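The stack stands upright and nested in the corner, with its collar at about (185,270). It is held with about 16 N towards the fence, 18 N towards the stop and 15 N down, and it isn't moving.

```bash
python3 -c "
from cell import ctrl
print(ctrl.hand_in())"
```

```text
the job is handed in; nothing more can be done
None
```

The loose pot is nested in the jig pot, and I handed the job in at about 18 s with the stack still held in the corner; wrist readings were about 16 N towards the fence, 18 N towards the stop and 15 N down, and no verdict came back.

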